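Free the stuck sample cup from its pot

ROBOT

A 6-joint arm with a two-finger parallel gripper is mounted at the origin on a cart in front of the work surface, level with it; the furniture and walls round the work are solid. World frame = base frame: x ahead of the robot, y to its left, z up, the work surface at z = 0. Lengths are in m, angles in degrees, forces in N, time in s.
With the tool pointing down it reaches from about 0.375 to 0.9 m from the base axis. Payload 3.1 kg.
Tool frame: the origin (TCP) lies at the very end of the fingers, on their centre line; the grasp point (between the pads) lies 19 mm behind it; z points along the fingers, y is the line along which they close (so a half turn about z gives the same grasp; the last joint's range is limited). The gripper opens to 87 mm and grips with 3 to 60 N. Pads are 19 mm wide; open, the fingers measure 117 mm over their backs; the gripper's body (75 mm by 190 mm) begins 51 mm behind the grasp point.
Start: joints at [-75.143, 30.224, 82.088, -0, 67.689, -10.227], TCP at [0.265, -0.566, 0.223] pointing down, gripper open.
Joint ranges: [-176.69, 176.69], [-43.24, 126.21], [12.49, 139.97], [-82, 262], [0, 151.66], [-163.58, 163.58]. Speed limits (degrees/s): [159.86, 159.86, 180, 180, 180, 180].

INTERFACE

Orientations are given as a 3x3 rotation matrix whose columns are the frame's x, y, z axes.
In Python, from rig import * gives the robot as it stands.
- The arm moves only by the tool jog_arm, never from a script. Its arguments are lists of equal length, an entry for each row: "delta_pos": the shift along the world's x, y, z in cm, a list of three; "turn": the turn about the world's z in degrees; "grip": the closure, from 0 (fully open) to 1 (shut). In form: {"delta_pos": [[x, y, z], ...], "turn": [turn, ...], "grip": [grip, ...]}. A call has 1 to 12 rows; each row is the pose to reach, as a shift and turn from the pose commanded when the call began; what a row does not reach only later rows make up. A row lasts 1/8 s, in which the tool goes at most 62.5 mm and 10.7 degrees, less where a joint would pass 70% of its speed; a pose out of reach is approached as far as the arm can. A call with a gripper value outside its range is refused whole. The fingers move at their own pace and stop on an object; the grip force is fixed at half the most. Time passes only in rows, so rows that repeat a pose let the fingers close. It gives the time, the measured TCP pose, the force, the opening and the grip force at its end, in the units of the state.
- read_state(): the state, without advancing time (a new reading comes with each control period).
- capture(name): name is "scene" or "top" or "wrist"; returns a dict with "color" (480x640x3 uint8, blue, green, red), "fovy" (degrees; the focal length in pixels is half the picture's height over the tangent of half this angle, whatever the lens; pixels are square), "cx", "cy" (the principal point, pixels), "k1" (the pictures are not rectified: a ray, as slopes to the right and down, at radius r is drawn at 1 + k1 r^2 times it, then the intrinsics apply), "camera_from_world" (4x4, takes a point from world to camera coordinates). Camera axes: x right, y up, looking along -z (the intrinsics and any distortion apply to the point x, -y, -z); pixel columns grow to the right and rows downward; lengths in m; the calibration is good to about 2 mm. A picture is of the moment at which its call begins. There is no depth.
- hand_in(): hands the job in; it is judged then, once.
The state is a dict: "time_s": time; "joint_positions": joint angles; "qvel": joint speeds; "tau": joint torques, N m; "position": TCP position; "tcp_rot": TCP orientation; "force": force on the tool from outside, world axes, zero at the start; "moment": the same for the moment, N m; "opening": opening from 0.0 (shut) to 1.0 (fully open); "grasp_force": force on a finger pad.
Only numpy, scipy, OpenCV 4.12 (cv2) and the standard library are available. Lean on these libraries where they do the work, as an engineer would, in place of code of your own. Each camera call takes 0.05 s, during which the arm holds its last target. There are 200 camera calls.

TASK

The white sample cup is stuck in the metal pot, with its two ears caught under the pot's two lips. Grip the cup by its rim, twist it until the ears are clear of the lips, pull it straight up out of the pot, and set it down gently, upright, on the floor of the steel drip tray. Leave the spare cup that stands free on the worktop where it is.

Things in the scene. Friction and masses are not known exactly. Their poses are not given: they have to be found in the camera images.
- cup: Stuck cup: white plastic, straight round wall 58 mm across (3 mm thick), 95 mm high, 0.1 to 0.17 kg. Origin: centre of its underside; z up to the rim. Two ears (12 wide, 5 thick) stick out along its +y and -y to 41 mm from the axis, 46-51 mm up, under the lips at the start. Turned either way till they are 35-90 degrees from the lips, it pulls up against spring drag (4-9 N; up to 0.5 N m to turn).
- pot: Outer pot, fixed: aluminium block, 96 mm across (foot 110), 60 high; well 62 mm across, its floor 15 mm above the origin, so the seated cup's rim is at 110. Origin: centre of the underside; z up. Two dark steel lips (16 wide) at its +y and -y reach in to 36 mm from the axis, tops 75 mm up: fingertips kept above 78 mm clear them at any yaw. The cup is out when raised 60 mm.
- tray: Steel drip tray, fixed: square, 140 x 140 mm outside, wall 4 mm thick and 10 mm high; its flat floor lies 4 mm above its origin. Origin: centre of its underside, on the worktop; x and y along its sides, z up.
- spare_cup: Spare cup, exactly like the stuck one, standing free and upright on the worktop behind the work; to be left alone. Origin: centre of its underside, z up.
There are look-alikes about, which are no part of the job. What is shaped like the cup but brown or pink is not meant.

How it is judged (in metres and radians):
On the way, in this order (a step that is already met when the one before it is completed fails the run):
1. the cup is twisted in the pot until its ears are out from under the lips (more than 23 degrees from them) (angle between the y axis of cup and the y axis of pot, either way round above 0.4 rad and z of cup in the frame of pot below 0.03 m and horizontal distance between cup and pot below 0.01 m), for 0.05 s.
2. the cup is pulled up clear of the pot (z of cup in the frame of pot above 0.065 m), for 0.1 s.
At the end, for the whole second after the job is handed in: The cup stands at rest on the tray's floor, upright within 6 degrees, its whole foot inside the tray's wall (axis within 45 mm of the tray's centre along each side), and the spare cup is upright within 30 mm of where it stood (x of cup in the frame of tray between -0.045 and 0.045 m and y of cup in the frame of tray between -0.045 and 0.045 m and z of cup in the frame of tray below 0.008 m and angle between cup's own z axis and vertical below 0.1 rad and linear speed of cup below 0.02 m/s and distance of spare_cup from where it was at the start of the episode below 0.03 m and angle between spare_cup's own z axis and vertical below 0.2 rad); the robot touches nothing.
It fails at once if the spare cup is pushed over or moved by more than 30 mm (distance of spare_cup from where it was at the start of the episode above 0.03 m or angle between spare_cup's own z axis and vertical above 0.3 rad).
It fails at once if the cup, once out of the pot, is let go while its underside is more than 20 mm above the tray's floor (dropped) (horizontal distance between cup and pot above 0.05 m and z of cup in the frame of tray above 0.024 m and contact force between the fingers and cup below 0.1 N).
It also fails if it takes over 40 s, if anything falls off the work surface, if the arm or the gripper's body presses on something with over 40 N, if the wrist force passes 120 N, or if a joint passes its speed limit or range.

## Working session

There is one attempt and no reset: what is moved stays moved. The work goes in short steps, Python scripts to look and compute and a tool call to move; the robot and the scene stay as the last step left them, time stands still between calls to the robot, and variables do not carry over. Pictures are saved under pics/ and viewed, at most 10 in all, crops included, and the job is handed in when it is done.

Besides the shell and the picture viewer there is one more tool, called after "Emit:" as name(argument=value, ...), one argument or row to a line, values as JSON. jog_arm: Moves the arm, as the interface text tells. Its arguments: {"type":"object","properties":{"delta_pos":{"type":"array"},"turn":{"type":"array"},"grip":{"type":"array"}},"required":["delta_pos","turn","grip"]}

```bash
mkdir -p pics; cat > h.py <<'E'
from rig import *
import numpy as np, cv2
def K(c):
    f=240/np.tan(np.radians(c["fovy"])/2); return f
def ray(c,u,v):
    f=K(c); d=np.array([(u-c["cx"])/f,(v-c["cy"])/f]); s=d.copy()
    for _ in range(20): s=d/(1+c["k1"]*(s@s))
    M=np.array(c["camera_from_world"]); R=M[:3,:3]; t=M[:3,3]
    return -R.T@t, R.T@np.array([s[0],-s[1],-1])
def onz(c,u,v,z):
    o,d=ray(c,u,v); return o+d*(z-o[2])/d[2]
def proj(c,p):
    M=np.array(c["camera_from_world"]); q=M[:3,:3]@np.array(p)+M[:3,3]
    s=np.array([q[0],-q[1]])/-q[2]; s=s*(1+c["k1"]*(s@s)); return s*K(c)+[c["cx"],c["cy"]]
E
python3 - <<'E'
from h import *
for n in("scene","top"):
    c=capture(n); cv2.imwrite(f"pics/{n}0.png",c["color"]); print(n,ray(c,320,240))
s=read_state(); print(s)
E
```

```text
scene (array([0.10199446, 0.71757514, 0.79472412]), array([ 0.3863027 , -0.63823249, -0.6659373 ]))
top (array([0.46821168, 0.01827015, 0.89729299]), array([ 0.06298739, -0.01680859, -0.99787611]))
{'time_s': 0.1, 'joint_positions': array([-7.51441579e+01,  3.02722282e+01,  8.21482582e+01,  1.14273240e-03,
        6.76905110e+01, -1.02269743e+01]), 'qvel': array([-0.05919115, -0.13615664, -0.11228209,  0.10818152, -0.03349451,
        0.02831159]), 'tau': array([-6.60322553e-05, -4.40982771e+01, -1.77152181e+01,  6.33910904e-02,
        5.33353246e-02, -5.02042269e-05]), 'position': array([ 0.26481934, -0.56540042,  0.221689  ]), 'tcp_rot': array([[ 9.05699283e-01,  4.23920487e-01, -4.78857798e-04],
       [ 4.23920602e-01, -9.05697410e-01,  1.87724522e-03],
       [ 3.62102441e-04, -1.90321734e-03, -9.99998123e-01]]), 'force': array([-1.52904188, -0.03159294,  0.26966907]), 'moment': array([0.05699888, 0.05137227, 0.00547681]), 'grasp_force': 0.0, 'opening': 1.0003261329710822}
```

View pics/top0.png

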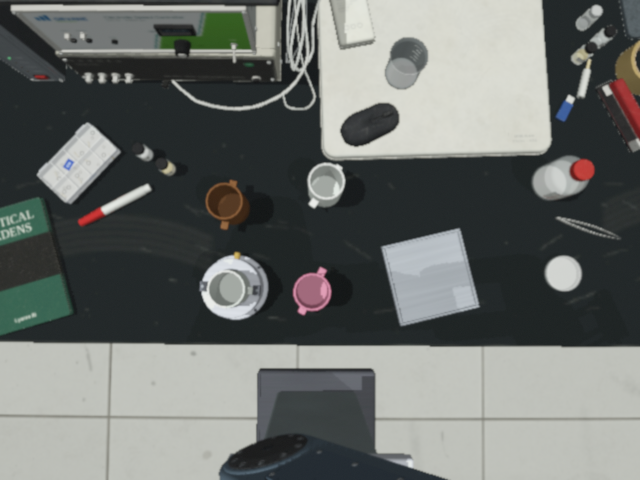

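View pics/scene0.png

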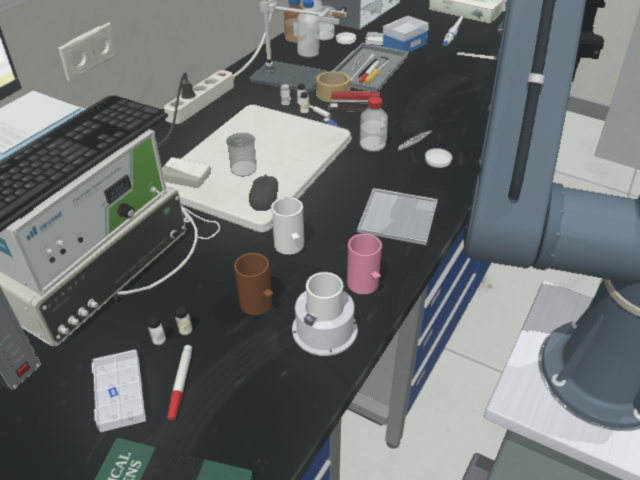

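The top view shows the pot with the stuck cup's rim at about (229,289) and its lips at about (203,288) and (257,290). The spare cup is at (326,184), the tray at (430,277), the pink cup at (312,291) and the brown one at (227,203).

```bash
python3 - <<'E'
from h import *
c=capture("top"); 
for n,u,v,z in [("rimcup",229,289,.11),("lipL",203,287,.073),("lipR",257,290,.073),("foot",235,287,.01),("spare rim",326,183,.095),("pink",312,291,.095),("brown",227,202,.095)]:
    print(n,onz(c,u,v,z).round(4))
hsv=cv2.cvtColor(c["color"],cv2.COLOR_BGR2HSV)
m=((hsv[...,2]>110)).astype(np.uint8); m[335:]=0; m[:160]=0
ct,_=cv2.findContours(m,cv2.RETR_EXTERNAL,cv2.CHAIN_APPROX_NONE)
for k in ct:
    if cv2.contourArea(k)>800:
        r=cv2.minAreaRect(k); print(r, cv2.contourArea(k))
        if abs(r[0][0]-430)<15:
            P=np.array([onz(c,*p,.01)[:2] for p in cv2.boxPoints(r)]); print(P, P.mean(0))
        if abs(r[0][0]-235)<15:
            e=cv2.fitEllipse(k); print("pot",e,onz(c,*e[0],.01))
cv2.imwrite("pics/pot.png",cv2.resize(c["color"][230:340,170:350],None,fx=4,fy=4,interpolation=cv2.INTER_CUBIC))
E
```

```text
rimcup [0.4419 0.1424 0.11  ]
lipL [0.4434 0.1895 0.073 ]
lipR [0.4395 0.1038 0.073 ]
foot [0.442 0.148 0.01 ]
spare rim [ 0.6087 -0.0038  0.095 ]
pink [0.4395 0.0164 0.095 ]
brown [0.5768 0.1507 0.095 ]
((311.6320495605469, 290.4622497558594), (41.070804595947266, 38.8730354309082), 74.05460357666016) 1215.0
((563.25, 273.25), (36.06244659423828, 35.35533905029297), 45.0) 999.5
((234.06100463867188, 287.45123291015625), (63.87507247924805, 66.68619537353516), 51.34019470214844) 3334.0
pot ((233.84793090820312, 286.8614807128906), (64.03253936767578, 66.54051208496094), 66.97374725341797) [0.44223972 0.14997299 0.01      ]
((429.92010498046875, 276.61224365234375), (82.27976989746094, 81.51625061035156), 76.34957885742188) 6508.5
[[ 0.51454583 -0.10155855]
 [ 0.54955314 -0.23984742]
 [ 0.41140975 -0.27276098]
 [ 0.37763129 -0.13536921]] [ 0.463285   -0.18738404]
((223.729736328125, 200.6216278076172), (35.73143005371094, 36.319610595703125), 72.89727020263672) 1003.5
pot ((224.0358123779297, 200.0029754638672), (34.57079315185547, 37.87013626098633), 30.645883560180664) [0.59168002 0.16997019 0.01      ]
((326.17425537109375, 184.65838623046875), (45.472286224365234, 38.147254943847656), 87.27368927001953) 1328.0
((563.5, 179.0), (38.0, 61.0), 90.0) 1774.5
((73.50000762939453, 167.00001525878906), (45.961936950683594, 64.34671783447266), 45.0) 1868.5
```

View pics/pot.png

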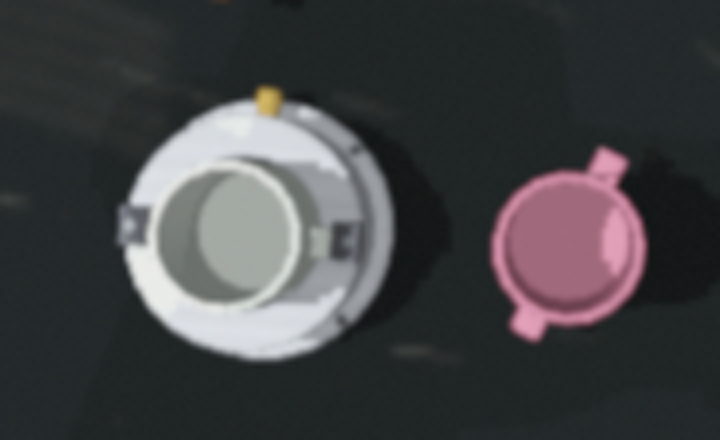

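The crop shows the pot's lips at full-picture (203,285) and (256,290), so the pot is yawed by about -5°, with the cup rim centred near (227,289). I'll go above the pot next.

Emit:
jog_arm(
  delta_pos=[
    [2.5,5,0],
    [5,10,0],
    [7.5,15,0],
    [10,20,0],
    [12,25.5,0],
    [14,31,0],
    [16,36.5,0],
    [17,42,0],
    [17.5,47.5,0],
    [17.7,53,0],
    [17.7,58.5,0],
    [17.7,64,0],
  ],
  turn=[0,0,0,0,0,0,0,0,0,0,0,0],
  grip=[0,0,0,0,0,0,0,0,0,0,0,0],
)

```text
time_s: 1.65
position: [0.4418, 0.0757, 0.2225]
tcp_rot: [[0.906, 0.424, 0.0], [0.424, -0.906, -0.0], [0.0, 0.0, -1.0]]
force: [0.2, -0.3, -0.6]
opening: 0.999
grasp_force: 0.0
```

Emit:
jog_arm(
  delta_pos=[
    [0,4,0],
    [0,7.3,0],
    [0,7.3,0],
    [0,7.3,0],
  ],
  turn=[0,0,0,0],
  grip=[0,0,0,0],
)

```text
time_s: 2.15
position: [0.4418, 0.1465, 0.2224]
tcp_rot: [[0.906, 0.424, -0.001], [0.424, -0.906, -0.001], [-0.001, 0.0, -1.0]]
force: [-0.4, -0.9, -0.0]
opening: 1.0
grasp_force: 0.0
```

```bash
python3 - <<'E'
from h import *
c=capture("wrist"); cv2.imwrite("pics/w1.png",c["color"])
s=read_state(); print(s["time_s"],s["joint_positions"].round(1),s["position"],s["force"]); print(ray(c,320,240), proj(c,[.442,.146,.11]),proj(c,[.442,.146,.073]))
E
```

```text
2.2 [  4.5  18.  104.2  -0.   57.8  69.5] [0.4419065  0.14615654 0.22242525] [ 0.3659389  -0.08990082  1.58523786]
(array([0.51400022, 0.18158048, 0.38416639]), array([-0.25989251, -0.11775676, -0.95847472])) [323.87881022 238.19377624] [323.6088887  224.94376251]
```

View pics/w1.png

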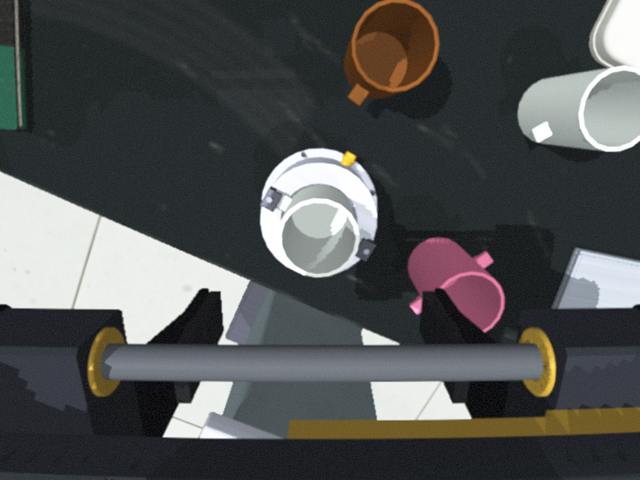

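The wrist view shows the cup rim centred at about (320,238) and the lips at (271,199) and (366,251). The gold tab is at (348,158).

```bash
python3 - <<'E'
from h import *
c=capture("wrist")
im=c["color"]; m=(im.min(2)>225).astype(np.uint8)
print(onz(c,320,238,.11), onz(c,271,199,.073),onz(c,366,251,.073))
d=onz(c,271,199,.073)-onz(c,366,251,.073); print("mid",(onz(c,271,199,.073)+onz(c,366,251,.073))/2,np.degrees(np.arctan2(-d[0],d[1])))
cv2.imwrite("pics/w1c.png",cv2.resize(im[140:290,240:400],None,fx=4,fy=4))
E
```

```text
[0.44109051 0.14817352 0.11      ] [0.44366357 0.19119362 0.073     ] [0.43698291 0.10577049 0.073     ]
mid [0.44032324 0.14848205 0.073     ] -4.471810056206556
```

View pics/w1c.png

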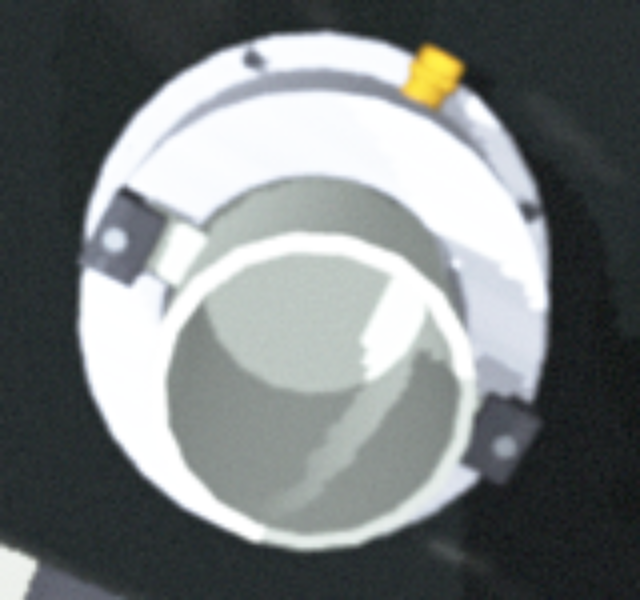

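The crop puts the rim centre at (319.4,237.8), which gives the cup axis at (0.441, 0.148). I'll descend with the TCP to z = 0.082 and close.

Emit:
jog_arm(
  delta_pos=[
    [-0.1,0.2,-3],
    [-0.1,0.2,-6],
    [-0.1,0.2,-9],
    [-0.1,0.2,-11],
    [-0.1,0.2,-13],
    [-0.1,0.2,-14.1],
    [-0.1,0.2,-14.1],
    [-0.1,0.2,-14.1],
    [-0.1,0.2,-14.1],
    [-0.1,0.2,-14.1],
    [-0.1,0.2,-14.1],
    [-0.1,0.2,-14.1],
  ],
  turn=[0,0,0,0,0,0,0,0,0,0,0,0],
  grip=[0,0,0,0,0,0,0,1,1,1,1,1],
)

```text
time_s: 3.75
position: [0.4413, 0.1489, 0.0819]
tcp_rot: [[0.906, 0.424, 0.001], [0.424, -0.906, -0.0], [0.001, 0.001, -1.0]]
force: [0.2, -1.1, 4.0]
opening: 0.662
grasp_force: 30.0
```

Emit:
jog_arm(
  delta_pos=[
    [0,0,0],
    [0,0,0],
    [0,0,0],
    [0,0,0],
    [0,0,0],
    [0,0,0],
    [0,0,0],
    [0,0,0],
    [0,0,0],
    [0,0,0],
    [0,0,0],
    [0,0,0],
  ],
  turn=[4,10,16,22,28,34,40,46,52,58,60,60],
  grip=[1,1,1,1,1,1,1,1,1,1,1,1],
)

```text
time_s: 5.25
position: [0.4412, 0.1492, 0.0819]
tcp_rot: [[0.087, 0.996, 0.001], [0.996, -0.087, 0.0], [0.0, 0.001, -1.0]]
force: [-0.7, 0.3, 5.3]
opening: 0.667
grasp_force: 30.0
```

```bash
python3 - <<'E'
from h import *
c=capture("wrist"); s=read_state(); print(s["position"],s["force"],s["moment"],s["joint_positions"].round(1))
cv2.imwrite("pics/w2.png",c["color"])
E
```

```text
[0.44117528 0.14916859 0.0819195 ] [-0.37085621  0.76999463  5.00870578] [ 0.08515493  0.01738655 -0.04912258] [  4.9  32.3 111.7   0.   36.    9.8]
```

View pics/w2.png

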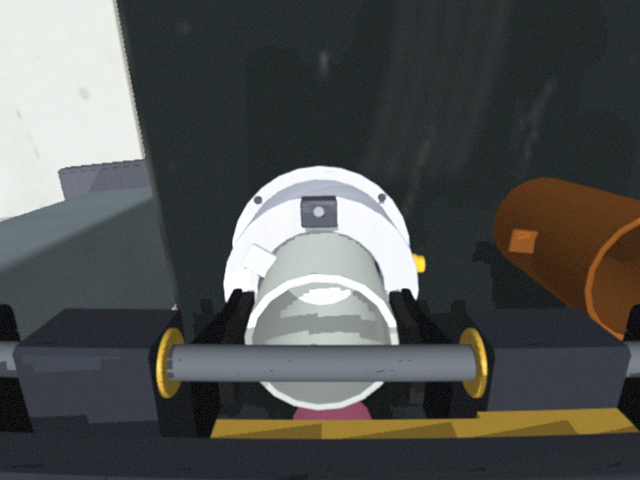

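The lip is at (319,212) and the ear at (260,260), well clear of it. Now the straight pull.

Emit:
jog_arm(
  delta_pos=[
    [0,0,0.5],
    [0,0,1.3],
    [0,0,2.1],
    [0,0,2.9],
    [0,0,3.8],
    [0,0,4.8],
    [0,0,6],
    [0,0,7.5],
    [0,0,9],
    [0,0,11],
    [0,0,13],
    [0,0,13],
  ],
  turn=[0,0,0,0,0,0,0,0,0,0,0,0],
  grip=[1,1,1,1,1,1,1,1,1,1,1,1],
)

```text
time_s: 6.8
position: [0.4421, 0.1491, 0.2135]
tcp_rot: [[0.086, 0.996, 0.005], [0.996, -0.086, 0.0], [0.001, 0.005, -1.0]]
force: [0.1, -0.2, -1.2]
opening: 0.666
grasp_force: 30.0
```

```bash
python3 - <<'E'
from h import *
c=capture("scene"); s=read_state(); print(s["position"],s["force"],s["opening"],s["joint_positions"].round(1))
cv2.imwrite("pics/s3.png",c["color"][100:400,150:550]); print(proj(c,[.441,.149,.14]),proj(c,[.441,.149,.24]))
E
```

```text
[0.44126231 0.14904811 0.21241128] [ 0.40284568 -0.06327753 -3.23354978] 0.6674392072300683 [  4.9  18.8 105.    0.   56.    9.8]
[323.21233596 270.92842125] [322.86117588 221.066805  ]
```

View pics/s3.png

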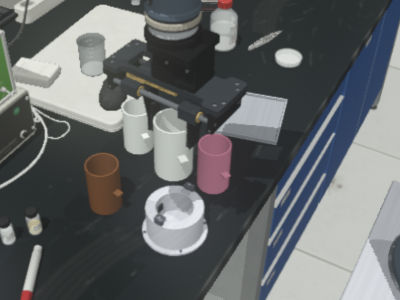

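The cup is out and hangs upright at crop (172,145). Next I carry it over the tray and lower it until just above the floor.

Emit:
jog_arm(
  delta_pos=[
    [0.1,-2,0],
    [0.3,-5,0],
    [0.6,-9,0],
    [0.9,-13,0],
    [1.2,-17,0],
    [1.5,-21,0],
    [1.8,-25,0],
    [2,-29,0],
    [2.1,-32,0],
    [2.2,-33.6,0],
    [2.2,-33.6,0],
    [2.2,-33.6,0],
  ],
  turn=[0,0,0,0,0,0,0,0,0,0,0,0],
  grip=[1,1,1,1,1,1,1,1,1,1,1,1],
)

```text
time_s: 8.35
position: [0.4624, -0.1856, 0.2111]
tcp_rot: [[0.085, 0.996, -0.001], [0.996, -0.085, 0.002], [0.001, -0.001, -1.0]]
force: [-0.3, -0.1, -2.3]
opening: 0.666
grasp_force: 30.0
```

Emit:
jog_arm(
  delta_pos=[
    [0,0,-1.5],
    [0,0,-4],
    [0,0,-6.5],
    [0,0,-8.5],
    [0,0,-10.5],
    [0,0,-12],
    [0,0,-13],
    [0,0,-13.3],
    [0,0,-13.5],
    [0,0,-13.5],
    [0,0,-13.5],
  ],
  turn=[0,0,0,0,0,0,0,0,0,0,0],
  grip=[1,1,1,1,1,1,1,1,1,1,1],
)

```text
time_s: 9.72
position: [0.4632, -0.1872, 0.0769]
tcp_rot: [[0.086, 0.996, 0.001], [0.996, -0.086, -0.0], [-0.0, 0.001, -1.0]]
force: [0.2, 0.3, -2.5]
opening: 0.67
grasp_force: 30.0
```

```bash
python3 - <<'E'
from h import *
c=capture("scene"); s=read_state(); print(s["time_s"],s["position"],s["force"],s["opening"],s["grasp_force"])
cv2.imwrite("pics/s4.png",cv2.resize(c["color"][150:300,300:500],None,fx=4,fy=4))
E
```

```text
9.775 [ 0.46318345 -0.18719895  0.07692731] [ 0.20446836  0.00590275 -1.70073797] 0.6644909494336182 30.000022033491405
```

View pics/s4.png

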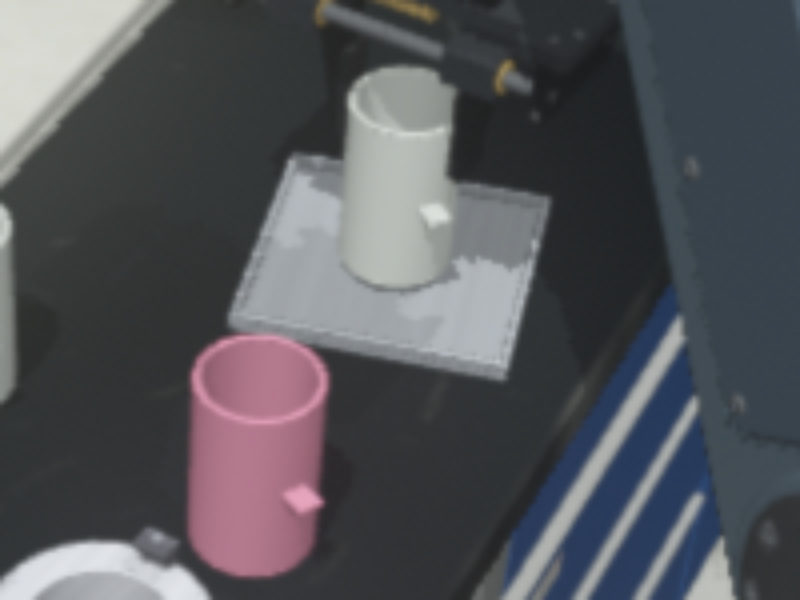

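The cup, foot at crop (395,270), hangs centred over the tray a few mm above its floor. I'll lower it in small steps and watch the force.

Emit:
jog_arm(
  delta_pos=[
    [0,0,-0.15],
    [0,0,-0.3],
    [0,0,-0.45],
    [0,0,-0.55],
    [0,0,-0.55],
  ],
  turn=[0,0,0,0,0],
  grip=[1,1,1,1,1],
)

```text
time_s: 10.4
position: [0.463, -0.187, 0.071]
tcp_rot: [[0.086, 0.996, 0.0], [0.996, -0.086, 0.0], [0.0, 0.0, -1.0]]
force: [0.7, 0.2, -2.0]
opening: 0.667
grasp_force: 30.0
```

Emit:
jog_arm(
  delta_pos=[
    [0,0,-0.1],
    [0,0,-0.15],
    [0,0,-0.15],
    [0,0,-0.15],
  ],
  turn=[0,0,0,0],
  grip=[1,1,1,1],
)

```text
time_s: 10.9
position: [0.463, -0.1871, 0.0709]
tcp_rot: [[0.086, 0.996, 0.001], [0.996, -0.086, -0.001], [-0.001, 0.001, -1.0]]
force: [-1.9, 0.9, 10.6]
opening: 0.662
grasp_force: 30.0
```

Contact: the force rose to about +11 N. Releasing and rising.

Emit:
jog_arm(
  delta_pos=[
    [0,0,0.1],
    [0,0,0.1],
    [0,0,0.1],
    [0,0,0.1],
    [0,0,0.1],
    [0,0,1],
    [0,0,3],
    [0,0,6],
    [0,0,9],
    [0,0,12],
    [0,0,14],
    [0,0,14],
  ],
  turn=[0,0,0,0,0,0,0,0,0,0,0,0],
  grip=[0.6,0,0,0,0,0,0,0,0,0,0,0],
)

```text
time_s: 12.4
position: [0.4639, -0.1876, 0.2115]
tcp_rot: [[0.086, 0.996, 0.004], [0.996, -0.086, -0.003], [-0.002, 0.004, -1.0]]
force: [-0.6, -0.9, -0.5]
opening: 1.0
grasp_force: 0.0
```

```bash
python3 - <<'E'
from h import *
c=capture("scene"); s=read_state(); print(s["time_s"],s["position"],s["force"],s["opening"],s["grasp_force"])
cv2.imwrite("pics/s5.png",c["color"][120:340,200:520])
E
```

```text
12.45 [ 0.4631365  -0.18709454  0.21024895] [-0.62482727  0.08243294 -0.27411537] 0.994702430380054 0.0
```

View pics/s5.png

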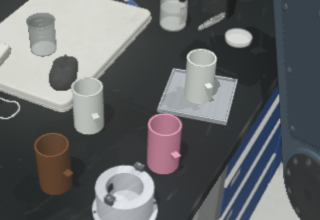

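The cup stands upright in the tray at crop (200,75), and the spare at (88,105) has not moved.

```bash
python3 -c "
from rig import *
print(hand_in())"
```

```text
the job is handed in; nothing more can be done
None
```

I twisted the white cup free, pulled it out of the pot and set it upright near the centre of the drip tray. The spare cup was not moved, and I handed the job in at about 12.5 s; the hand-in returned no verdict.

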